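Latch the filter box of a goldsmith's dust extractor

TASK

The filter of the bench dust extractor has been changed and its cover is back in place, but the draw latch on top is not fastened: its wire loop is only lying on the keeper. Hook the loop over the nose of the keeper on the cover, then press the lever down past centre until it lies flat and has drawn the cover shut on its gasket. Leave the things lying on the box and right beside it where they are.

Things in the scene. Friction and masses are not known exactly. Their poses are not given: they have to be found in the camera images.
- dust_box: Bench dust extractor, grey sheet-metal box that does not move, 323 (x) by 230 (y) by 150 mm high. Origin on the bench, 168 mm behind the cover's front face; x points from the cover (robot's side) to the back, y left, z up. The cover is its front 50 mm, top flush with the box's. The draw latch lies along x on the middle line (y = 0) of the top: keeper in front, lever behind.
- keeper_seat (a point): Seat of the loop's bar in the steel keeper, 16 mm above the cover's top; axes as the box. Keeper: a hook 30 mm wide (base 36): wall 3 to 8 mm behind this point (+x), nose from it to 6.5 mm in front (-x), nose top 8 mm above, lip down to 1 mm above. Open to the front: the bar goes down in front of the nose, below the lip, then is drawn back (+x) to the wall; it may stay up to 10 mm lower.
- bail_bar (a point): Middle of the cross bar at the free end of the wire loop: a U of 6 mm steel rod, 52 mm wide outside, 40 inside, pinned to the lever 24 mm from the lever's pivot, 94 mm from pin to bar. It swings freely on its pin and falls by its weight (60 g). At the start the bar lies on the keeper's nose, 11 mm above keeper_seat. Axes turn with the loop: x from bar to pin, y along the bar.
- bail_grip (a point): Point between the loop's side rods, 14 mm behind the bar: grip the loop here across its 52 mm (along the box's y). Carrying it up and forward turns the lever up with it (2 to 5 N). With the bar 12 to 22 mm in front of keeper_seat (lever 1.6 to 2.1), let down, it drops past the nose on to the cover; the loop then slopes down forward by 25 degrees. Axes as bail_bar.
- lever_tip (a point): Top face of the lever near its turned-up free end, 85 mm from the lever's pivot. The lever is a steel channel 32 mm wide, 106 mm long; the face to press looks up when it lies flat, and to the robot (-x of the box) when it stands upright. Axes as the box when the lever lies flat.
- lever_pivot (a point): Axis of the lever on the box (parallel to the box's y), 16 mm above the top. The lever's flat face is 7 mm above this axis when it lies flat, pointing to the box's +x. Axes as lever_tip.
- lever (a joint): Lever angle, rad: 0 flat on the box (closed), 1.57 upright, up to 2.3 leaning over the cover; starts at 0.5 to 0.72. It stays where it is left (friction 0.06 N m). With the loop hooked it needs 2 to 4 N near the tip, from 0.8 down to about 0.4; then it snaps past centre and holds itself down.
- cover (a joint): Cover angle about its hinge along the bottom edge, rad: 0 fully in, 0.02 resting on the uncompressed gasket (keeper 3 mm too far forward). Pulled in to about 0.005 by the closed latch.
- bench_brush: Bystander: wooden bench brush, 170 mm long, across the rear of the box's top. Origin under its middle.
- glass_dish: Bystander: small glass dish, 60 mm wide, 26 mm high, on the box's top beside the lever's end. Origin under its middle.
- fire_brick: Bystander: white fire brick 114 by 64 by 50 mm, on the bench to the right of the box. Origin under its middle.
- borax_jar: Bystander: jar 60 mm wide, 75 mm high, on the bench to the left of the box. Origin under its middle.
- pliers: Bystander: pliers 145 mm long, flat on the bench, at the right front of the box. Origin under its rivet.

How it is judged:
On the way:
1. the loop's cross bar is down in front of or under the keeper's nose, the lever still up (x of bail_bar in the frame of keeper_seat between -0.034 and 0.004 m and z of bail_bar in the frame of keeper_seat below 0.001 m and value of joint lever above 0.25 rad), for 0.2 s.
At the end, for the whole second after the job is handed in: Lever flat (under 0.06 rad) with the loop's bar in the keeper's throat (within 6 mm along x of keeper_seat, no more than 5 mm above or 15 mm below it), the cover drawn in (under 0.010 rad), and the brush, dish, pliers, brick and jar within 25 mm of where they were (value of joint lever below 0.06 rad and value of joint cover below 0.01 rad and x of bail_bar in the frame of keeper_seat between -0.006 and 0.006 m and z of bail_bar in the frame of keeper_seat between -0.015 and 0.005 m); the robot touches nothing.
It fails at once if one of the things on the box or right beside it is pushed more than 25 mm from its place (distance of any of bench_brush, glass_dish, fire_brick, borax_jar, pliers from where it was at the start of the episode above 0.025 m).
It also fails if it takes over 48 s, if anything falls off the work surface, if the arm or the gripper's body presses on something with over 40 N, if the wrist force passes 120 N, or if a joint passes its speed limit or range.

ROBOT

A 6-joint arm with a two-finger parallel gripper is mounted at the origin on the work surface. World frame = base frame: x ahead of the robot, y to its left, z up, the work surface at z = 0. Lengths are in m, angles in rad, forces in N, time in s.
With the tool pointing down it reaches from about 0.275 to 0.825 m from the base axis. Payload 4.9 kg.
Tool frame: the origin (TCP) lies midway between the tips of the shut fingers; the grasp point (between the pads) lies 19 mm behind it (robot.pinch_z is the distance from the TCP to the grasp point, in m); z points along the fingers, y is the line along which they close (so a half turn about z gives the same grasp; the last joint's range is limited). The gripper opens to 85 mm and grips with 20 to 120 N. Pads are 22 mm wide; open, the fingers measure 114 mm over their backs; the gripper's body (76 mm by 85 mm) begins 54 mm behind the grasp point. The pads swing forward as they close: fully open they stand 13 mm farther back than shut.
Start: joints at [-1.406, 0.326, -0.193, 1.052, 0, 1.437], TCP at [0.162, -0.526, 0.2] pointing down, gripper open.
Joint ranges: [-2.65, 2.65], [-0.97, 1.79], [-1.3, 1.35], [-1.93, 2.1], [-1.47, 1.37], [-3.14, 3.14]. Speed limits (rad/s): [2.57, 2.57, 3.14, 3.14, 3.14, 3.14].

INTERFACE

Orientations are given as a rotation vector (axis times angle).
In Python, from plant import observe, imaging, job, robot gives the robot as it stands.
- The arm moves only by the tool move_arm, never from a script. Its argument "moves" is text: rows parted by semicolons, each of 5 numbers parted by spaces: the shift along the tool's x, y, z in m, then the turn about the tool's z in degrees, then the closure, from -1 (fully open) to 1 (shut). A call has exactly 10 rows; each row is the pose to reach, as a shift and turn from the pose commanded when the call began, along the tool's axes at that moment; what a row does not reach only later rows make up. A row lasts 1/10 s, in which the tool goes at most 50 mm and 8.59 degrees, less where a joint would pass 70% of its speed; a pose out of reach is approached as far as the arm can. A call with a gripper value outside its range is refused whole. The fingers move at their own pace and stop on an object; "grip_force" is the grip in N (left out, the last holds). Time passes only in rows, so rows that repeat a pose let the fingers close, or fill a call up. It gives the time, the measured TCP pose, the force, the opening and the grip force at its end, in the units of the state.
- observe(): the state, without advancing time (a new reading comes with each control period).
- imaging.snapshot(name): name is "scene" or "top" or "wrist"; returns the picture (480x640x3 uint8, red, green, blue); there is no depth.
- imaging.camera_params(name): a dict with "fx", "fy", "cx", "cy" (pixels), "xyz" and "attitude" of the camera in the world. Camera axes: x right, y down, z forward; pixel columns grow to the right and rows downward; lengths in m; the calibration is good to about 2 mm. The wrist camera is an equidistant fisheye: a pixel r from the principal point sees the ray r / f radians off the axis. A picture is of the moment at which its call begins: read the wrist's pose just before it. camera_params takes no time and is no camera call; for the wrist camera it gives the pose at the moment of the call.
- job.sign_off(): hands the job in; it is judged then, once.
The state is a dict: "time": time; "joints": joint angles; "qd": joint speeds; "tau": joint torques, N m; "eef_pos": TCP position; "tool_rot": TCP orientation; "ft_force": force on the tool from outside, world axes, zero at the start; "torque": the same for the moment, N m; "gripper_width": opening from 0.0 (shut) to 1.0 (fully open); "finger_force": force on a finger pad.
Only numpy, scipy, OpenCV 4.12 (cv2) and the standard library are available. Lean on these libraries where they do the work, as an engineer would, in place of code of your own. Each camera call takes 0.05 s, during which the arm holds its last target. There are 200 camera calls.

## Working session

There is one attempt and no reset: what is moved stays moved. The work goes in short steps, Python scripts to look and compute and a tool call to move; the robot and the scene stay as the last step left them, time stands still between calls to the robot, and variables do not carry over. Pictures are saved under pics/ and viewed, at most 10 in all, crops included, and the job is handed in when it is done.

Besides the shell and the picture viewer there is one more tool, called after "Call:" as name(argument=value, ...), one argument or row to a line, values as JSON. move_arm: Moves the arm, as the interface text tells. Its arguments: {"type":"object","properties":{"moves":{"type":"string"},"grip_force":{"type":"number"}},"required":["moves"]}

```bash
mkdir -p pics; cat > h.py <<'E'
import numpy as np, cv2
from scipy.spatial.transform import Rotation as R
from plant import observe, imaging, job, robot
def cam(n):
    p=imaging.camera_params(n); a=np.array(p['attitude'],float)
    M=a if a.shape==(3,3) else R.from_rotvec(a).as_matrix()
    return p,M,np.array(p['xyz'])
def ray(n,u,v):
    p,M,o=cam(n); d=np.array([(u-p['cx'])/p['fx'],(v-p['cy'])/p['fy'],1.])
    if n=='wrist':
        r=np.hypot(d[0],d[1]); d=np.array([d[0]/r*np.sin(r),d[1]/r*np.sin(r),np.cos(r)]) if r>0 else np.array([0,0,1.])
    d=M@d; return o,d/np.linalg.norm(d)
def onz(n,u,v,z):
    o,d=ray(n,u,v); return o+d*(z-o[2])/d[2]
def proj(n,P):
    p,M,o=cam(n); q=M.T@(np.array(P)-o); return p['cx']+p['fx']*q[0]/q[2],p['cy']+p['fy']*q[1]/q[2]
def tri(a,b):
    (o1,d1),(o2,d2)=a,b
    s=np.linalg.lstsq(np.c_[d1,-d2],o2-o1,rcond=None)[0]
    A,B=o1+s[0]*d1,o2+s[1]*d2; return (A+B)/2,np.linalg.norm(A-B)
E
python3 - <<'E'
from h import *
for n in('scene','top','wrist'):
    print(n,imaging.camera_params(n)); 
    if n!='wrist': cv2.imwrite(f'pics/{n}0.png',imaging.snapshot(n)[:,:,::-1])
s=observe(); print(s['time'],s['eef_pos'],s['tool_rot'],s['gripper_width'],robot.pinch_z)
E
```

```text
scene {'fx': 534.5327064736231, 'fy': 534.5327064736231, 'cx': 312.34814447829785, 'cy': 243.53780701104188, 'xyz': array([ 0.61365449, -0.59965773,  0.73018031]), 'attitude': array([-2.30954032e+00,  6.47855909e-02,  1.60807273e-04])}
top {'fx': 505.40740172499585, 'fy': 505.40740172499585, 'cx': 319.7466266605648, 'cy': 245.5942643220292, 'xyz': array([0.53751017, 0.04716243, 1.19627207]), 'attitude': array([-2.20018642,  2.15160638, -0.10348469])}
wrist {'fx': 371.64829954431775, 'fy': 371.64829954431775, 'cx': 323.0763376899093, 'cy': 235.75669824772422, 'xyz': array([ 0.23265354, -0.50297495,  0.37323887]), 'attitude': array([ 2.32927284, -1.71884252, -0.25749095])}
0.1 [ 0.16180473 -0.52507064  0.19977953] [-3.10505937e+00 -4.67348993e-01  9.05025547e-05] 1.0029210827668724 0.0187
```

View pics/scene0.png

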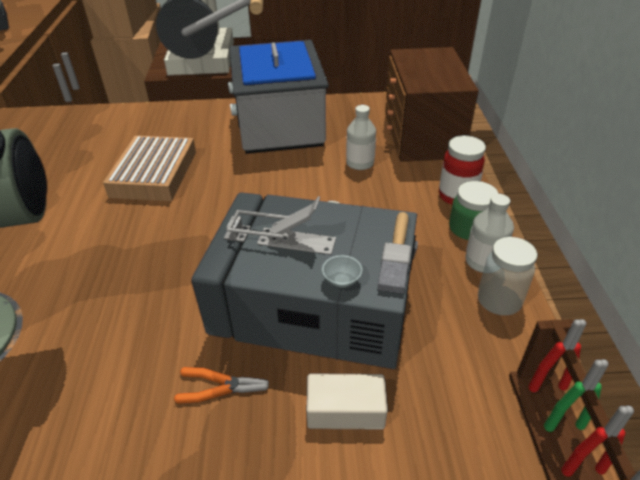

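View pics/top0.png

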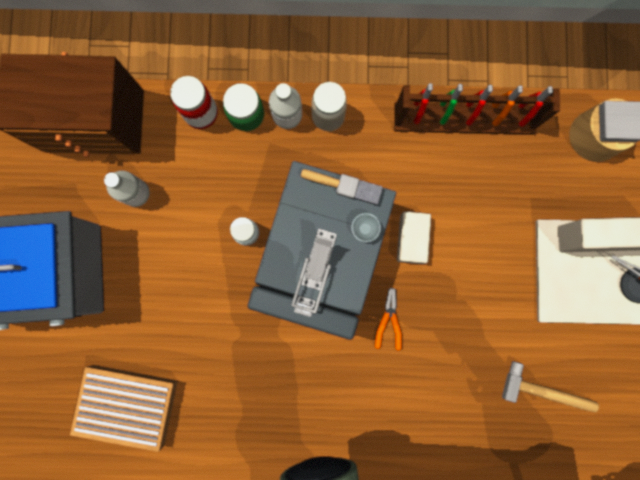

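The scene view shows the box with the latch on top: the loop's front end is near (230,230) and the raised lever tip near (318,203). In the top view the box's top corners are about (293,163), (396,190), (352,338) and (249,305). The keeper is near (304,308). Next I'll enlarge the latch in both views.

```bash
python3 - <<'E'
from h import *
a=cv2.imread('pics/scene0.png')[190:290,200:350]; b=cv2.imread('pics/top0.png')[220:320,260:380]
f=lambda i:cv2.resize(i,None,fx=5,fy=5,interpolation=cv2.INTER_CUBIC)
cv2.imwrite('pics/c1.png',f(a)); cv2.imwrite('pics/c2.png',f(b))
for c in [(293,163),(396,190),(352,338),(249,305)]: print(onz('top',*c,.15).round(4))
for c in [(249,195),(417,208),(205,270),]: print('s',onz('scene',*c,.15).round(4))
E
```

```text
[0.8075 0.105  0.15  ]
[ 0.7547 -0.1129  0.15  ]
[ 0.4455 -0.0254  0.15  ]
[0.5079 0.1874 0.15  ]
s [0.5239 0.173  0.15  ]
s [0.8159 0.1142 0.15  ]
s [ 0.4639 -0.0128  0.15  ]
```

View pics/c1.png

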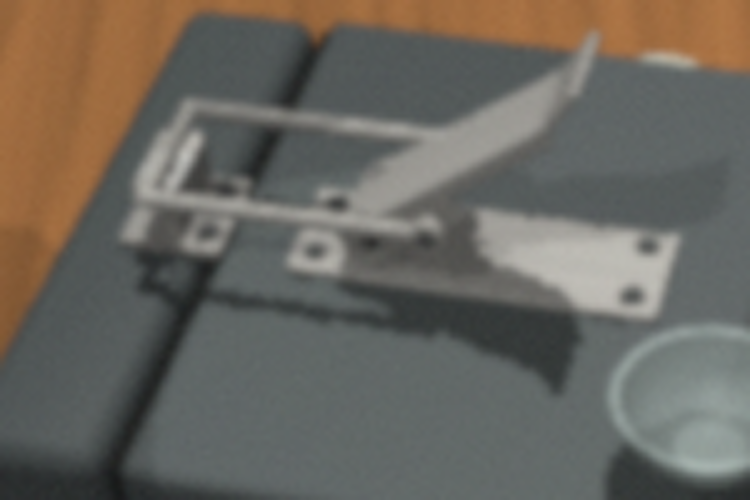

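View pics/c2.png

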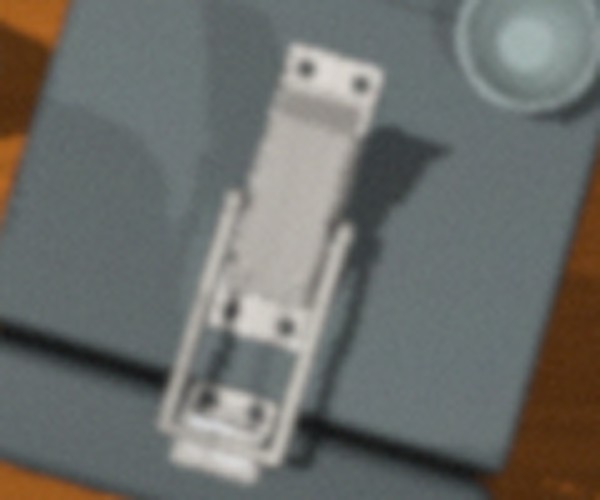

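In crop c1 (5x, offset 200,190) the bar's ends are at (187,103) and (145,195), and the lever tip is near (590,40). In crop c2 (5x, offset 260,220) they are at (165,430) and (280,462), with the rods' rear ends at (233,195) and (348,230). I'll triangulate these.

```bash
python3 - <<'E'
from h import *
S=lambda u,v:ray('scene',200+u/5,190+v/5); T=lambda u,v:ray('top',260+u/5,220+v/5)
pts={'barL':((187,103),(165,430)),'barR':((145,195),(280,462)),'tipR':((578,92),(357,122)),'tipL':((597,35),(280,95)),
'pinR':((432,230),(348,228)),'kbaseR_front':((122,243),(258,480)),'kfl_holeR':((208,233),(256,414)),'plate_rearR':((680,235),(383,72)),'holeA':((648,245),(361,84))}
y=np.radians(-15.9); ex=np.array([np.cos(y),np.sin(y),0]); ey=np.array([-ex[1],ex[0],0])
P={}
for k,(a,b) in pts.items():
    p,e=tri(S(*a),T(*b)); P[k]=p; print(k,p.round(4),'gap',round(e*1e3,1),'box xy',(p@ex).round(4),(p@ey).round(4))
d=P['barL']-P['barR']; print(np.linalg.norm(d),np.degrees(np.arctan2(-d[0],d[1])))
# same with height known
for c in [(165,430),(280,462)]: p=onz('top',260+c[0]/5,220+c[1]/5,.177);print('bar z',p.round(4),(p@ex).round(4),(p@ey).round(4))
for c in [(305,68),(361,84),(205,400),(256,414),(232,312),(286,327)]:
    p=onz('top',260+c[0]/5,220+c[1]/5,.152);print('hole',(p@ex).round(4),(p@ey).round(4))
for c in [(352,338),(249,305)]: p=onz('top',*c,.15); print('front',(p@ex).round(4),(p@ey).round(4))
for c in [(175,455),(258,481)]:
  for z in (.152,.17):p=onz('top',260+c[0]/5,220+c[1]/5,z); print('kfront',z,(p@ex).round(4),(p@ey).round(4))
s=observe();print(R.from_rotvec(s['tool_rot']).as_matrix().round(3))
E
```

```text
barL [0.5096 0.0958 0.1769] gap 2.0 box xy 0.4639 0.2317
barR [0.4984 0.0495 0.1772] gap 3.0 box xy 0.4658 0.1842
tipR [0.6332 0.0228 0.2319] gap 8.3 box xy 0.6027 0.1954
tipL [0.6418 0.0525 0.2303] gap 5.7 box xy 0.6029 0.2263
pinR [0.5911 0.0241 0.1793] gap 0.1 box xy 0.5618 0.1851
kbaseR_front [0.4883 0.0583 0.1497] gap 0.1 box xy 0.4537 0.1898
kfl_holeR [0.5159 0.0598 0.1509] gap 1.3 box xy 0.4798 0.1988
plate_rearR [0.6608 0.0114 0.1829] gap 13.1 box xy 0.6324 0.192
holeA [0.6542 0.0199 0.172 ] gap 7.8 box xy 0.6237 0.1984
0.04760192933886238 -13.599444405049619
bar z [0.5086 0.0957 0.177 ] 0.4629 0.2313
bar z [0.4969 0.0493 0.177 ] 0.4644 0.1836
hole 0.6218 0.2215
hole 0.6223 0.1973
hole 0.4785 0.2203
hole 0.4792 0.1986
hole 0.5162 0.2204
hole 0.5169 0.1973
front 0.4354 0.0976
front 0.4371 0.3194
kfront 0.152 0.4534 0.2253
kfront 0.17 0.4543 0.2248
kfront 0.152 0.4534 0.1897
kfront 0.17 0.4543 0.1897
[[ 0.956  0.294 -0.   ]
 [ 0.294 -0.956  0.002]
 [ 0.    -0.002 -1.   ]]
```

Call:
move_arm(
  moves="0 0 -0.05 0 -1; 0.035 -0.03 -0.1 8 -1; 0.07 -0.06 -0.1 16 -1; 0.105 -0.09 -0.1 24 -1; 0.14 -0.12 -0.1 32 -1; 0.175 -0.15 -0.1 32.8 -1; 0.21 -0.18 -0.1 32.8 -1; 0.245 -0.21 -0.1 32.8 -1; 0.28 -0.24 -0.1 32.8 -1; 0.315 -0.27 -0.1 32.8 -1",
  grip_force=30,
)

```text
time: 1.1
eef_pos: [0.3839, -0.173, 0.3004]
tool_rot: [-3.112, 0.429, 0.0]
ft_force: [1.1, 0.3, 0.2]
gripper_width: 1.0
finger_force: 0.0
```

Call:
move_arm(
  moves="0.01 -0.045 0 0 -1; 0.02 -0.09 0 0 -1; 0.03 -0.135 0 0 -1; 0.04 -0.18 0 0 -1; 0.05 -0.225 0 0 -1; 0.061 -0.27 0 0 -1; 0.061 -0.27 0 0 -1; 0.061 -0.27 0 0 -1; 0.061 -0.27 0 0 -1; 0.061 -0.27 0 0 -1",
)

```text
time: 2.1
eef_pos: [0.4973, -0.0148, 0.3005]
tool_rot: [-3.085, 0.317, -0.004]
ft_force: [0.9, 0.5, -0.4]
gripper_width: 1.005
finger_force: 0.0
```

```bash
python3 - <<'E'
from h import *
s=observe();print(s['eef_pos'],s['tool_rot'],R.from_rotvec(s['tool_rot']).as_matrix().round(3)); print(imaging.camera_params('wrist'))
im=imaging.snapshot('wrist')[:,:,::-1];cv2.imwrite('pics/w1.png',im)
E
```

```text
[ 0.49731811 -0.01478682  0.3005434 ] [-3.08471403  0.31717015 -0.00394199] [[ 0.979 -0.203  0.007]
 [-0.203 -0.978  0.04 ]
 [-0.002 -0.041 -0.999]]
{'fx': 371.64829954431775, 'fy': 371.64829954431775, 'cx': 323.0763376899093, 'cy': 235.75669824772422, 'xyz': array([ 0.56867929, -0.03618124,  0.4737395 ]), 'attitude': array([ 1.87650941, -2.29174204, -0.38149785])}
```

View pics/w1.png

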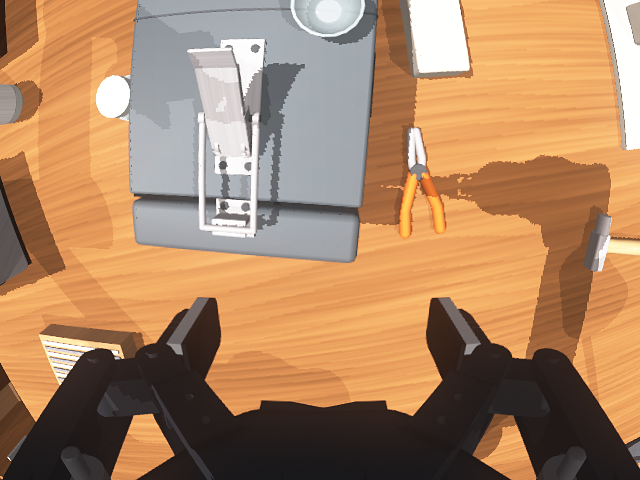

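The wrist view shows the loop's bar around (228,233), with its corners at (200,230) and (256,235). The rods run up to (201,117) and (256,117). The arm hasn't settled yet, so I'll hold and measure again.

Call:
move_arm(
  moves="0 0 0 0 -1; 0 0 0 0 -1; 0 0 0 0 -1; 0 0 0 0 -1; 0 0 0 0 -1; 0 0 0 0 -1; 0 0 0 0 -1; 0 0 0 0 -1; 0 0 0 0 -1; 0 0 0 0 -1",
)

```text
time: 3.15
eef_pos: [0.4975, -0.0141, 0.3006]
tool_rot: [-3.085, 0.315, -0.004]
ft_force: [-0.4, -0.7, 0.2]
gripper_width: 1.002
finger_force: 0.0
```

```bash
cat >> h.py <<'E'
def to(x,y,z,yaw):
    "shift in tool axes and turn to reach world TCP pose"
    s=observe(); M=R.from_rotvec(s['tool_rot']).as_matrix()
    d=M.T@(np.array([x,y,z])-s['eef_pos']); a=np.degrees(np.arctan2(M[1,0],M[0,0]))
    print('t',s['time'],'pos',s['eef_pos'].round(4),'yaw',a.round(2),'toolz',M[:,2].round(3),'F',s['ft_force'],'shift',d.round(4),'turn',(a-yaw).round(2))
Y0=np.radians(-15.7); EX=np.array([np.cos(Y0),np.sin(Y0),0]); EY=np.array([-EX[1],EX[0],0])
E
python3 - <<'E'
from h import *
to(.5157,.0693,.30,-15.7)
im=imaging.snapshot('wrist')[:,:,::-1];cv2.imwrite('pics/w2.png',im)
E
```

```text
t 3.15 pos [ 0.4975 -0.0141  0.3006] yaw -11.66 toolz [ 0.007  0.04  -0.999] F [-0.37987182 -0.6997947   0.15248483] shift [ 0.0009 -0.0853  0.004 ] turn 4.04
```

Call:
move_arm(
  moves="0 -0.015 0.005 0.5 -1; 0 -0.03 0.01 1 -1; 0 -0.045 0.015 2 -1; 0 -0.06 0.02 3 -1; 0 -0.075 0.025 4 -1; 0.001 -0.085 0.03 4 -1; 0.001 -0.085 0.034 4 -1; 0.001 -0.085 0.034 4 -1; 0.001 -0.085 0.034 4 -1; 0.001 -0.085 0.034 4 -1",
)

```text
time: 4.2
eef_pos: [0.5012, -0.0001, 0.2704]
tool_rot: [-3.044, 0.309, -0.004]
ft_force: [0.5, -0.6, 0.9]
gripper_width: 0.997
finger_force: 0.0
```

```bash
python3 - <<'E'
from h import *
to(.5157,.0693,.162,-15.7); print(observe()['joints'])
im=imaging.snapshot('wrist')[:,:,::-1];cv2.imwrite('pics/w3.png',im)
cv2.imwrite('pics/w3c.png',cv2.resize(im[100:400,170:470],None,fx=2,fy=2,interpolation=cv2.INTER_CUBIC))
E
```

```text
t 4.2 pos [ 5.012e-01 -1.000e-04  2.704e-01] yaw -11.58 toolz [ 0.011  0.081 -0.997] F [ 0.46482161 -0.56873872  0.92649169] shift [ 0.0009 -0.0618  0.1138] turn 4.12
[-0.20308445  0.19250259 -0.19456094  1.18925503  0.08200662  3.14063155]
```

View pics/w3c.png

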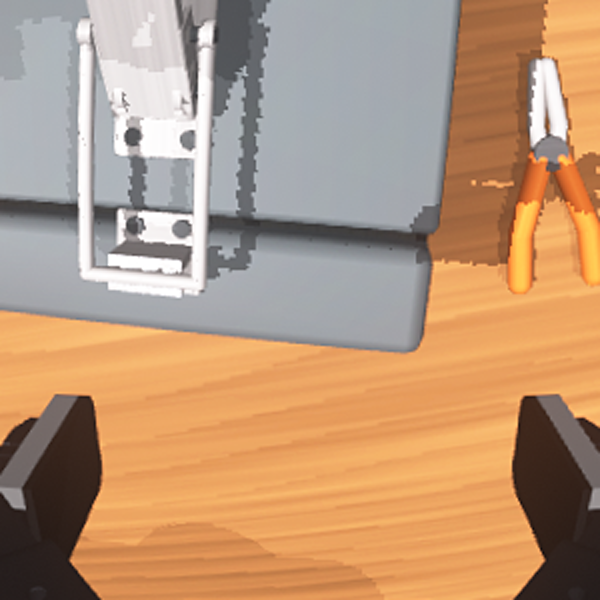

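Joint 6 is at its limit, so I'll use the equivalent half-turned grasp. In crop w3c (2x, offset 170,100) the bar's ends are at (84,272) and (202,285), and the nose's top spans roughly rows 255 to 296 at column 150.

```bash
python3 - <<'E'
from h import *
W=lambda u,v,z:onz('wrist',170+u/2,100+v/2,z)
def b(n,p): print(n,p.round(4),'box',(p@EX).round(4),(p@EY).round(4))
b('barL',W(84,272,.177)); b('barR',W(202,285,.177)); b('barmid',W(143,279,.177))
for v in (255,270,285,296): b('nose top %d'%v,W(146,v,.174))
b('base front?',W(146,296,.152)); b('gapmid',W(150,216,.15))
b('holeL',W(133,226,.152)); b('holeR',W(182,229,.152)); b('h2L',W(133,136,.152)); b('h2R',W(186,139,.152))
b('pinL',W(84,35,.18)); b('pinR',W(208,35,.18))
for n in['top','scene']: pass
p=onz('top',367,229,.15+.015); b('dish',p)
p=np.mean([onz('top',302,172,.17),onz('top',382,195,.17)],axis=0); b('brush',p)
E
```

```text
barL [0.5107 0.0971 0.177 ] box 0.4654 0.2317
barR [0.4971 0.0504 0.177 ] box 0.4649 0.183
barmid [0.5036 0.0733 0.177 ] box 0.4649 0.2068
nose top 255 [0.5121 0.0706 0.174 ] box 0.4739 0.2065
nose top 270 [0.5062 0.0722 0.174 ] box 0.4677 0.2065
nose top 285 [0.5002 0.0739 0.174 ] box 0.4615 0.2064
nose top 296 [0.4957 0.0751 0.174 ] box 0.4569 0.2064
base front? [0.4895 0.0836 0.152 ] box 0.4486 0.2129
gapmid [0.5229 0.0733 0.15  ] box 0.4836 0.212
holeL [0.5205 0.081  0.152 ] box 0.4792 0.2189
holeR [0.5152 0.0603 0.152 ] box 0.4797 0.1975
h2L [0.5573 0.0715 0.152 ] box 0.5172 0.2196
h2R [0.5513 0.0498 0.152 ] box 0.5173 0.1971
pinL [0.6    0.0718 0.18  ] box 0.5582 0.2315
pinR [0.5883 0.026  0.18  ] box 0.5594 0.1842
dish [ 0.6688 -0.0516  0.165 ] box 0.6578 0.1313
brush [0.7616 0.0019 0.17  ] box 0.7327 0.2079
```

Call:
move_arm(
  moves="0 0 0 -8 -1; 0 0 0 -16 -1; 0 0 0 -24 -1; 0 0 0 -32 -1; 0 0 0 -40 -1; 0 0 0 -48 -1; 0 0 0 -56 -1; 0 0 0 -64 -1; 0 0 0 -72 -1; 0 0 0 -80 -1",
)

```text
time: 5.25
eef_pos: [0.5012, -0.0001, 0.2705]
tool_rot: [-2.542, -1.739, -0.085]
ft_force: [-0.4, -1.1, -0.6]
gripper_width: 0.998
finger_force: 0.0
```

Call:
move_arm(
  moves="0 0 0 -8 -1; 0 0 0 -16 -1; 0 0 0 -24 -1; 0 0 0 -32 -1; 0 0 0 -40 -1; 0 0 0 -48 -1; 0 0 0 -56 -1; 0 0 0 -64 -1; 0 0 0 -72 -1; 0 0 0 -80 -1",
)

```text
time: 6.25
eef_pos: [0.5013, -0.0001, 0.2705]
tool_rot: [-0.843, -3.012, -0.127]
ft_force: [-0.2, 0.6, 0.0]
gripper_width: 1.002
finger_force: 0.0
```

```bash
python3 - <<'E'
from h import *
to(.5157,.0693,.26,164.3); print(observe()['joints'])
E
```

```text
t 6.25 pos [ 5.013e-01 -1.000e-04  2.705e-01] yaw 148.81 toolz [ 0.011  0.081 -0.997] F [-0.2274997   0.60639695  0.03549567] shift [0.0232 0.0658 0.0163] turn -15.49
[-0.20301514  0.19242097 -0.19433393  1.18933152  0.08201894  0.34228321]
```

Call:
move_arm(
  moves="0.003 0.01 0 -2 -1; 0.006 0.02 0 -4 -1; 0.009 0.03 0 -6 -1; 0.012 0.04 0.004 -8 -1; 0.016 0.05 0.008 -10 -1; 0.02 0.06 0.012 -13 -1; 0.023 0.066 0.016 -15.5 -1; 0.023 0.066 0.016 -15.5 -1; 0.023 0.066 0.016 -15.5 -1; 0.023 0.066 0.016 -15.5 -1",
)

```text
time: 7.25
eef_pos: [0.5162, 0.069, 0.2601]
tool_rot: [-0.44, -3.107, -0.129]
ft_force: [-0.0, -0.5, 0.7]
gripper_width: 0.998
finger_force: 0.0
```

```bash
python3 - <<'E'
from h import *
to(.5152,.0702,.165,164.3)
E
```

```text
t 7.25 pos [0.5162 0.069  0.2601] yaw 163.9 toolz [ 0.011  0.081 -0.997] F [-0.04587226 -0.48019327  0.71904179] shift [ 0.0002 -0.0069  0.0949] turn -0.4
```

Call:
move_arm(
  moves="0 -0.002 0.02 -0.4 -1; 0 -0.003 0.04 -0.4 -1; 0 -0.005 0.06 -0.4 -1; 0 -0.006 0.08 -0.4 -1; 0 -0.007 0.1 -0.4 -1; 0 -0.007 0.1 -0.4 0; 0 -0.007 0.1 -0.4 0.5; 0 -0.007 0.1 -0.4 1; 0 -0.007 0.1 -0.4 1; 0 -0.007 0.1 -0.4 1",
  grip_force=40,
)

```text
time: 8.25
eef_pos: [0.516, 0.0706, 0.1607]
tool_rot: [0.428, 3.108, 0.129]
ft_force: [0.3, 0.9, -0.0]
gripper_width: 0.142
finger_force: 0.0
```

```bash
python3 - <<'E'
from h import *
to(.5152,.0702,.165,164.3); s=observe(); print(s['gripper_width'],s['finger_force'])
cv2.imwrite('pics/s2.png',cv2.resize(imaging.snapshot('scene')[:,:,::-1][100:320,150:450],None,fx=2,fy=2))
E
```

```text
t 8.25 pos [0.516  0.0706 0.1607] yaw 164.33 toolz [ 0.012  0.081 -0.997] F [ 0.26156256  0.92462341 -0.02563506] shift [ 0.0007 -0.0003 -0.0043] turn 0.03
0.14225900910813918 0.0
```

View pics/s2.png

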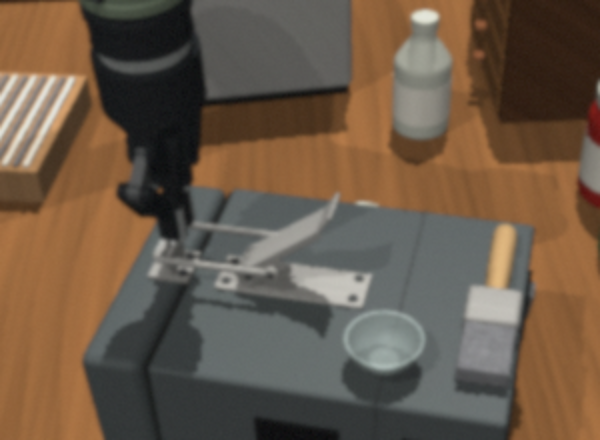

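The gripper closed to about 12 mm, so it missed the rods. I'll look from the wrist camera.

```bash
python3 - <<'E'
from h import *
im=imaging.snapshot('wrist')[:,:,::-1]; sc=imaging.snapshot('scene')[:,:,::-1]
a=cv2.resize(im[200:480,180:480],(400,373),interpolation=cv2.INTER_CUBIC); b=cv2.resize(sc[170:263,200:300],(400,373),interpolation=cv2.INTER_CUBIC)
cv2.imwrite('pics/m1.png',np.hstack([a,b])); s=observe(); print(s['gripper_width'],s['finger_force'],s['ft_force'],s['eef_pos'],s['time'])
E
```

```text
-0.0040977515767327295 0.0 [-0.82706652  0.38168834 -0.48112334] [0.51562953 0.07071834 0.16020642] 8.4
```

View pics/m1.png

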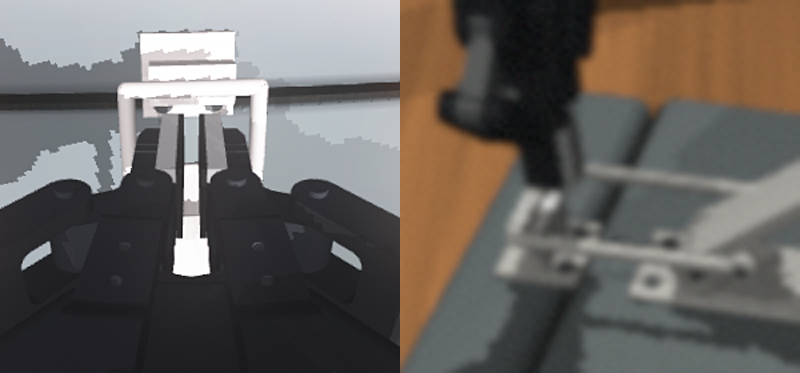

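The fingers are shut inside the loop above the cover, and the loop itself hasn't moved. I'll raise, open, go down deeper and settle before closing.

Call:
move_arm(
  moves="0 0 -0.02 0 1; 0 0 -0.04 0 1; 0 0 -0.05 0 1; 0 0 -0.05 0 1; 0 0 -0.05 0 -1; 0 0 -0.05 0 -1; 0 0 -0.05 0 -1; 0 0 -0.05 0 -1; 0 0 -0.05 0 -1; 0 0 -0.05 0 -1",
)

```text
time: 9.4
eef_pos: [0.5148, 0.0666, 0.2095]
tool_rot: [-0.428, -3.109, -0.129]
ft_force: [-0.8, -0.5, -0.1]
gripper_width: 0.992
finger_force: 0.0
```

Call:
move_arm(
  moves="0 0 0 0 -1; 0 0 0 0 -1; 0 0 0.015 0 -1; 0 0 0.03 0 -1; 0 0 0.045 0 -1; 0 0 0.058 0 -1; 0 0 0.058 0 -1; 0 0 0.058 0 -1; 0 0 0.058 0 -1; 0 0 0.058 0 -1",
)

```text
time: 10.4
eef_pos: [0.5161, 0.0713, 0.1527]
tool_rot: [0.428, 3.108, 0.129]
ft_force: [-0.3, -0.0, -0.2]
gripper_width: 0.998
finger_force: 0.0
```

Call:
move_arm(
  moves="0 0 0 0 -0.5; 0 0 0 0 -0.2; 0 0 0 0 0; 0 0 0 0 0; 0 0 0 0 0.2; 0 0 0 0 0.2; 0 0 0 0 0.2; 0 0 0 0 0.2; 0 0 0 0 0.2; 0 0 0 0 0.2",
)

```text
time: 11.4
eef_pos: [0.5155, 0.0714, 0.1518]
tool_rot: [-0.428, -3.109, -0.129]
ft_force: [-1.0, 0.3, -0.5]
gripper_width: 0.399
finger_force: 0.0
```

```bash
python3 - <<'E'
from h import *
im=imaging.snapshot('wrist')[:,:,::-1]; sc=imaging.snapshot('scene')[:,:,::-1]
a=cv2.resize(im[180:420,180:460],(400,343),interpolation=cv2.INTER_CUBIC); b=cv2.resize(sc[150:270,200:340],(400,343),interpolation=cv2.INTER_CUBIC)
cv2.imwrite('pics/m2.png',np.hstack([a,b])); s=observe(); print(s['gripper_width'],s['finger_force'],s['ft_force'],s['eef_pos'],s['time'])
E
```

```text
0.39804246959372036 0.0 [-0.17811456  0.33176426  0.59497814] [0.51548354 0.07135685 0.15183441] 11.5
```

View pics/m2.png

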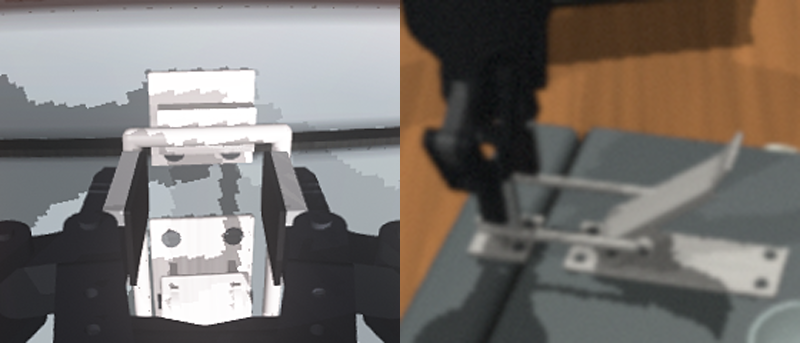

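```bash
python3 - <<'E'
from h import *
for z in (.15,.16,.17,.18,.19,.2): print(z,np.round(proj('scene',(.5156,.0707,z)),1), np.round(proj('scene',(.5156-.0067,.0707-.0235,z)),1))
g=cv2.cvtColor(cv2.imread('pics/m2.png'),cv2.COLOR_BGR2GRAY)[120:260:6,480:530:4]; print(g)
E
```

```text
0.15 [241.4 232.7] [236.6 242.4]
0.16 [240.8 228.1] [235.8 237.8]
0.17 [240.1 223.5] [235.1 233.1]
0.18 [239.4 218.7] [234.4 228.4]
0.19 [238.7 213.9] [233.6 223.6]
0.2 [238. 209.] [232.8 218.7]
[[ 19  16  19  26  41  37  27  21  15  22  21  26  41]
 [ 23  22  24  25  26  26  26  22  18  19  21  31  54]
 [ 32  24  23  22  25  21  27  23  21  18  19  16  26]
 [ 39  28  29  28  23  25  23  23  16  20  21  22  19]
 [ 39  62  62  47  26  24  23  22  20  23  20  23  19]
 [ 39  81 105  91  47  23  21  19  19  24  21  22  21]
 [ 22  46  77  73  46  24  21  14  20  21  22  20  22]
 [ 17  18  23  22  26  22  19  21  19  23  24  19  18]
 [ 19  18  18  19  20  25  19  19  23  20  24  21  20]
 [ 19  15  17  19  19  23  18  26  48  73  68  58  52]
 [ 19  16  16  17  17  26  38  50  64  86  97  98 101]
 [ 22  21  18  20  20  32  66  80  72  81  96  99 100]
 [ 26  23  18  20  19  29  63  81  72  78  96 103 104]
 [ 33  20  19  20  21  24  48  78  76  74  91 102 105]
 [ 44  24  23  20  22  22  42  73  81  72  88 101 101]
 [ 52  29  23  23  21  24  34  67  80  72  78  93  92]
 [ 90  39  24  25  22  19  30  60  78  78  86 104  99]
 [109  84  67  52  42  35  44  65  84  79  76  64  56]
 [121 122 116 106 101  94  92  92  91  88  84  80  73]
 [161 150 128 104  95  93  91  95  98  99 101 107 105]
 [183 160 123 104  92  84  73  72  78  73  73  78  82]
 [174 134 109 106 101  93  82  79  67  48  44  61  73]
 [134 113 105 104 105 102 100  99  92  82  83  87  72]
 [ 75  75  79  78  81  85  89  90  93  92  95  83  60]]
```

Compared with the reported TCP, the fingertips end about 20 mm higher in the images: the shut tips show at row 217 in the scene view where row 228 was predicted. The fingers therefore passed above the rods. I'll open, go about 17 mm lower, and check the force.

Call:
move_arm(
  moves="0 0 0 0 -1; 0 0 0 0 -1; 0 0 0 0 -1; 0 0 0 0 -1; 0 0 0 0 -1; 0 0 0.003 0 -1; 0 0 0.006 0 -1; 0 0 0.009 0 -1; 0 0 0.01 0 -1; 0 0 0.01 0 -1",
)

```text
time: 12.5
eef_pos: [0.5154, 0.0722, 0.1416]
tool_rot: [-0.428, -3.109, -0.129]
ft_force: [0.2, -0.3, 0.7]
gripper_width: 0.998
finger_force: 0.0
```

Call:
move_arm(
  moves="0 0 0.003 0 -1; 0 0 0.005 0 -1; 0 0 0.007 0 -1; 0 0 0.007 0 -1; 0 0 0.007 0 -0.3; 0 0 0.007 0 0; 0 0 0.007 0 0.2; 0 0 0.007 0 0.2; 0 0 0.007 0 0.2; 0 0 0.007 0 0.2",
)

```text
time: 13.5
eef_pos: [0.5161, 0.0735, 0.1355]
tool_rot: [0.428, 3.109, 0.132]
ft_force: [-2.3, 2.5, 5.6]
gripper_width: 0.588
finger_force: 40.9
```

Call:
move_arm(
  moves="0 0 -0.002 0 0.2; 0 0 -0.004 0 0.2; 0 0 -0.006 0 0.2; 0.002 0 -0.008 0 0.2; 0.004 0 -0.009 0 0.2; 0.006 0 -0.009 0 0.2; 0.008 0 -0.01 0 0.2; 0.01 0 -0.01 0 0.2; 0.012 0 -0.01 0 0.2; 0.012 0 -0.01 0 0.2",
)

```text
time: 14.5
eef_pos: [0.5058, 0.076, 0.1457]
tool_rot: [0.427, 3.107, 0.133]
ft_force: [4.2, 5.0, 0.1]
gripper_width: 0.583
finger_force: 42.6
```

Call:
move_arm(
  moves="0.001 0 0 0 0.2; 0.002 0 0 0 0.2; 0.003 0 0 0 0.2; 0.004 0 0 0 0.2; 0.005 0 0 0 0.2; 0.006 0 0 0 0.2; 0.007 0 0 0 0.2; 0.007 0 0 0 0.2; 0.007 0 0 0 0.2; 0.007 0 0 0 0.2",
)

```text
time: 15.5
eef_pos: [0.4995, 0.0779, 0.146]
tool_rot: [0.427, 3.106, 0.133]
ft_force: [4.4, 4.0, 2.0]
gripper_width: 0.585
finger_force: 42.7
```

```bash
python3 - <<'E'
from h import *
to(.5152,.0702,.165,164.3); s=observe(); print(s['gripper_width'],s['finger_force'],s['eef_pos']@EX,s['eef_pos']@EY)
im=imaging.snapshot('wrist')[:,:,::-1]; sc=imaging.snapshot('scene')[:,:,::-1]
a=cv2.resize(im[180:420,180:460],(400,343),interpolation=cv2.INTER_CUBIC); b=cv2.resize(sc[150:270,200:340],(400,343),interpolation=cv2.INTER_CUBIC)
cv2.imwrite('pics/m3.png',np.hstack([a,b]))
# lever tip: topmost bright grey pixels in scene latch area
E
```

```text
t 15.5 pos [0.4995 0.0779 0.146 ] yaw 164.38 toolz [ 0.015  0.083 -0.996] F [4.41220157 3.96638259 2.00679   ] shift [-0.017  -0.0015 -0.0193] turn 0.08
0.5853738971837736 42.66351118683815 0.45979868569275945 0.21013320596215546
```

View pics/m3.png

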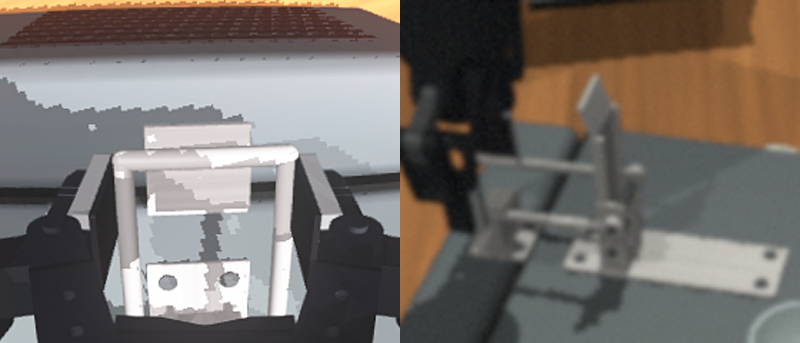

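The lever stands about upright in the scene view and the bar is clear in front of the nose. I'll go 3 mm further forward, lower, and release.

Call:
move_arm(
  moves="0.0015 0 0 0 0.2; 0.003 0 0 0 0.2; 0.003 0 0.003 0 0.2; 0.003 0 0.006 0 0.2; 0.003 0 0.009 0 0.2; 0.003 0 0.012 0 0.2; 0.003 0 0.014 0 0.2; 0.003 0 0.014 0 0.2; 0.003 0 0.014 0 0; 0.003 0 0.014 0 -0.3",
)

```text
time: 16.6
eef_pos: [0.493, 0.078, 0.1305]
tool_rot: [-0.429, -3.107, -0.124]
ft_force: [0.1, -0.2, -0.4]
gripper_width: 0.651
finger_force: 0.0
```

Call:
move_arm(
  moves="0 0 0 0 -0.6; 0 0 0 0 -1; 0 0 0 0 -1; 0 0 0 0 -1; 0 0 0 0 -1; 0 0 0 0 -1; 0 0 0 0 -1; 0 0 0 0 -1; 0 0 0 0 -1; 0 0 0 0 -1",
)

```text
time: 17.6
eef_pos: [0.4945, 0.079, 0.1312]
tool_rot: [-0.428, -3.109, -0.129]
ft_force: [0.1, -1.0, 0.9]
gripper_width: 1.003
finger_force: 0.0
```

Call:
move_arm(
  moves="0 0 -0.02 0 -1; 0 0 -0.04 0 -1; 0 0 -0.06 0 -1; 0.02 0 -0.08 0 -1; 0.04 0 -0.1 0 -1; 0.06 0 -0.11 0 -1; 0.06 0 -0.11 0 -1; 0.06 0 -0.11 0 -1; 0.06 0 -0.11 0 -1; 0.06 0 -0.11 0 -1",
)

```text
time: 18.6
eef_pos: [0.4359, 0.0861, 0.2407]
tool_rot: [-0.429, -3.108, -0.129]
ft_force: [-0.7, 0.2, 0.8]
gripper_width: 1.0
finger_force: 0.0
```

```bash
cat >> h.py <<'E'
def W(x,y,z): return x*EX+y*EY+np.array([0,0,z])
def samp(n,g,P):
    u,v=proj(n,P); return int(cv2.getRectSubPix(g,(1,1),(float(u),float(v)))[0,0])
E
python3 - <<'E'
from h import *
G={n:cv2.cvtColor(imaging.snapshot(n),cv2.COLOR_RGB2GRAY) for n in('scene','top')}
for n in G: cv2.imwrite(f'pics/{n}5.png',G[n])
yr=.207-.023
for n in G:
  for nm,(xb,zb) in {'down':(.450,.153),'up':(.444,.18)}.items():
    pin=np.array([.534,.19]); b=np.array([xb,zb])
    print(n,nm,[max(samp(n,G[n],W(*(b+(pin-b)*t)[[0]],yr+o,(b+(pin-b)*t)[1])) for o in(-.002,0,.002)) for t in np.linspace(-.15,1,16)])
# rod end profiles along z at fixed x': brightness vs z
for x in (.448,.452,.456,.46,.47,.48,.5): print(x,[samp('scene',G['scene'],W(x,yr,z)) for z in np.arange(.147,.2,.004)])
E
```

```text
scene down [98, 102, 137, 138, 151, 142, 142, 143, 154, 162, 139, 136, 113, 113, 126, 122]
scene up [117, 119, 124, 110, 100, 182, 188, 145, 67, 102, 114, 86, 103, 106, 122, 122]
top down [111, 120, 170, 172, 167, 165, 165, 165, 171, 171, 169, 171, 140, 117, 105, 145]
top up [124, 102, 120, 162, 172, 168, 168, 166, 171, 174, 173, 174, 155, 118, 104, 145]
0.448 [83, 102, 115, 106, 100, 97, 97, 109, 122, 125, 124, 124, 124, 122]
0.452 [62, 87, 137, 153, 128, 107, 100, 97, 101, 112, 120, 123, 124, 125]
0.456 [64, 75, 117, 153, 159, 158, 125, 105, 100, 97, 100, 112, 120, 122]
0.46 [60, 68, 97, 138, 133, 139, 164, 153, 120, 103, 98, 95, 101, 113]
0.47 [62, 61, 75, 102, 141, 129, 133, 147, 139, 178, 182, 177, 146, 109]
0.48 [55, 58, 99, 126, 113, 136, 99, 68, 71, 100, 156, 186, 189, 172]
0.5 [105, 104, 103, 95, 100, 102, 105, 139, 136, 131, 99, 69, 73, 81]
```

The pixel samples fit the bar lying down on the cover, about 14 mm in front of the seat. Next I'll shut the fingers and approach the lever face from the front.

Call:
move_arm(
  moves="0 0 0 0 1; -0.01 0.002 0 0 1; -0.025 0.004 0 0 1; -0.04 0.006 0 0 1; -0.055 0.008 0.005 0 1; -0.07 0.008 0.01 0 1; -0.084 0.008 0.015 0 1; -0.084 0.008 0.015 0 1; -0.084 0.008 0.015 0 1; -0.084 0.008 0.015 0 1",
)

```text
time: 19.7
eef_pos: [0.5182, 0.0726, 0.2263]
tool_rot: [-0.428, -3.109, -0.129]
ft_force: [-0.9, -0.0, 1.2]
gripper_width: 0.002
finger_force: 0.0
```

Call:
move_arm(
  moves="-0.006 0 0 0 1; -0.012 0 0 0 1; -0.018 0 0 0 1; -0.024 0 0 0 1; -0.03 0 0 0 1; -0.036 0 0 0 1; -0.042 0 0 0 1; -0.048 0 0 0 1; -0.054 0 0 0 1; -0.06 0 0 0 1",
)

```text
time: 20.7
eef_pos: [0.5766, 0.0562, 0.225]
tool_rot: [-0.428, -3.108, -0.129]
ft_force: [-1.2, 0.7, -0.2]
gripper_width: 0.001
finger_force: 0.4
```

```bash
cat >> h.py <<'E'
def st():
    s=observe(); p=s['eef_pos']; print('t',s['time'],'box x,y,z',(p@EX).round(4),(p@EY).round(4),p[2].round(4),'F',np.round(s['ft_force'],1),'w',s['gripper_width'])
E
python3 - <<'E'
from h import *
st()
g=cv2.cvtColor(imaging.snapshot('scene'),cv2.COLOR_RGB2GRAY); cv2.imwrite('pics/scene6.png',g)
g0=cv2.imread('pics/scene5.png',0)
for a in np.arange(.2,2.1,.1):
    P=lambda r,y,n:W(.537+r*np.cos(a)-n*np.sin(a),.207+y,.166+r*np.sin(a)+n*np.cos(a))
    print(a.round(1),[samp('scene',g,P(r,-.014,.005)) for r in(.06,.07,.08,.09,.1)],[samp('scene',g0,P(r,-.014,.005)) for r in(.06,.07,.08,.09,.1)])
E
```

```text
t 20.7 box x,y,z 0.5399 0.2101 0.225 F [-1.2  0.7 -0.2] w 0.0008571156779714087
0.2 [145, 121, 106, 104, 104] [145, 122, 107, 106, 106]
0.3 [91, 96, 105, 98, 93] [105, 106, 106, 104, 106]
0.4 [93, 93, 92, 92, 91] [104, 106, 105, 106, 104]
0.5 [93, 92, 93, 92, 91] [105, 105, 104, 104, 103]
0.6 [95, 100, 92, 91, 90] [104, 105, 104, 103, 103]
0.7 [104, 103, 101, 101, 101] [98, 104, 103, 103, 103]
0.8 [104, 102, 103, 102, 102] [97, 95, 103, 103, 103]
0.9 [103, 103, 102, 101, 99] [104, 104, 104, 102, 101]
1.0 [99, 103, 101, 101, 110] [103, 103, 103, 102, 111]
1.1 [137, 102, 101, 101, 108] [104, 103, 101, 99, 109]
1.2 [93, 87, 87, 92, 103] [126, 103, 91, 103, 108]
1.3 [99, 101, 97, 74, 71] [129, 99, 92, 109, 105]
1.4 [102, 102, 100, 102, 58] [96, 91, 90, 103, 103]
1.5 [101, 101, 101, 122, 26] [75, 82, 90, 105, 107]
1.6 [100, 96, 99, 117, 116] [81, 80, 79, 98, 115]
1.7 [94, 46, 91, 116, 120] [100, 99, 116, 117, 122]
1.8 [46, 86, 101, 121, 123] [48, 82, 97, 108, 111]
1.9 [74, 101, 99, 118, 122] [73, 89, 101, 105, 108]
2.0 [95, 100, 101, 102, 117] [93, 94, 102, 98, 106]
```

Call:
move_arm(
  moves="-0.008 0 0.003 0 1; -0.015 0 0.008 0 1; -0.022 0 0.013 0 1; -0.028 0 0.017 0 1; -0.033 0 0.021 0 1; -0.038 0 0.026 0 1; -0.043 0 0.032 0 1; -0.046 0 0.036 0 1; -0.048 0 0.039 0 1; -0.048 0 0.039 0 1",
)

```text
time: 21.75
eef_pos: [0.6234, 0.0464, 0.1857]
tool_rot: [-0.429, -3.109, -0.129]
ft_force: [-0.8, -0.6, 2.4]
gripper_width: 0.0
finger_force: 1.0
```

```bash
python3 - <<'E'
from h import *
st()
E
```

```text
t 21.75 box x,y,z 0.5876 0.2133 0.1857 F [-0.8 -0.6  2.4] w 0.00018915956884697115
```

Call:
move_arm(
  moves="-0.003 -0.001 0.005 0 1; -0.006 -0.002 0.01 0 1; -0.008 -0.003 0.014 0 1; -0.01 -0.004 0.018 0 1; -0.011 -0.005 0.022 0 1; -0.012 -0.005 0.025 0 1; -0.013 -0.005 0.028 0 1; -0.013 -0.006 0.03 0 1; -0.013 -0.006 0.03 0 1; -0.013 -0.006 0.03 0 1",
)

```text
time: 22.75
eef_pos: [0.6343, 0.0396, 0.1556]
tool_rot: [-0.429, -3.109, -0.129]
ft_force: [-0.6, -0.2, 1.1]
gripper_width: 0.002
finger_force: 0.0
```

```bash
python3 - <<'E'
from h import *
st()
E
```

```text
t 22.75 box x,y,z 0.6 0.2098 0.1556 F [-0.6 -0.2  1.1] w 0.0020101503063632673
```

Call:
move_arm(
  moves="0 0 0.001 0 1; 0 0 0.002 0 1; 0 0 0.003 0 1; 0 0 0.004 0 1; 0 0 0.004 0 1; 0 0 0.004 0 1; 0 0 0.004 0 1; 0 0 0.004 0 1; 0 0 0.004 0 1; 0 0 0.004 0 1",
)

```text
time: 23.75
eef_pos: [0.6344, 0.04, 0.1516]
tool_rot: [-0.428, -3.109, -0.129]
ft_force: [0.6, 0.1, 0.5]
gripper_width: 0.003
finger_force: 0.0
```

Call:
move_arm(
  moves="0 0 0.001 0 1; 0 0 0.002 0 1; 0 0 0.003 0 1; 0 0 0.004 0 1; 0 0 0.005 0 1; 0 0 0.005 0 1; 0 0 0.005 0 1; 0 0 0.005 0 1; 0 0 0.005 0 1; 0 0 0.005 0 1",
)

```text
time: 24.75
eef_pos: [0.6345, 0.0404, 0.1466]
tool_rot: [-0.428, -3.109, -0.129]
ft_force: [-0.2, 0.4, -0.0]
gripper_width: 0.003
finger_force: 0.0
```

```bash
python3 - <<'E'
from h import *
st()
g=cv2.cvtColor(imaging.snapshot('scene'),cv2.COLOR_RGB2GRAY); cv2.imwrite('pics/scene7.png',g)
for a in np.arange(-.1,1.0,.1):
    P=lambda r,y,n:W(.537+r*np.cos(a)-n*np.sin(a),.207+y,.166+r*np.sin(a)+n*np.cos(a))
    print(a.round(1),[samp('scene',g,P(r,-.013,.007)) for r in(.06,.07,.08,.09,.1,.105,.11)])
E
```

```text
t 24.75 box x,y,z 0.5999 0.2106 0.1466 F [-0.2  0.4 -0. ] w 0.002790680277875585
-0.1 [105, 101, 90, 87, 71, 94, 96]
0.0 [113, 113, 167, 124, 116, 93, 95]
0.1 [105, 93, 96, 158, 134, 96, 94]
0.2 [91, 32, 85, 148, 158, 119, 94]
0.3 [120, 24, 79, 118, 102, 105, 96]
0.4 [160, 23, 43, 97, 104, 103, 96]
0.5 [102, 23, 18, 50, 104, 103, 104]
0.6 [52, 38, 29, 19, 72, 100, 104]
0.7 [37, 68, 46, 59, 22, 16, 39]
0.8 [64, 46, 87, 65, 18, 17, 19]
0.9 [103, 78, 86, 80, 87, 61, 31]
```

Call:
move_arm(
  moves="0 0 0.001 0 1; 0 0 0.002 0 1; 0 0 0.003 0 1; 0 0 0.004 0 1; 0 0 0.005 0 1; 0 0 0.005 0 1; 0 0 0.005 0 1; 0 0 0.005 0 1; 0 0 0.005 0 1; 0 0 0.005 0 1",
)

```text
time: 25.8
eef_pos: [0.6346, 0.0407, 0.1426]
tool_rot: [0.429, 3.109, 0.129]
ft_force: [-2.0, -0.4, 5.7]
gripper_width: -0.001
finger_force: 2.8
```

Call:
move_arm(
  moves="0 0 0.001 0 1; 0 0 0.002 0 1; 0 0 0.003 0 1; 0 0 0.003 0 1; 0 0 0.003 0 1; 0 0 0.003 0 1; 0 0 0 0 1; 0 0 -0.02 0 1; 0 0 -0.04 0 1; 0 0 -0.06 0 1",
)

```text
time: 26.8
eef_pos: [0.6337, 0.0359, 0.2019]
tool_rot: [-0.428, -3.109, -0.129]
ft_force: [1.2, -0.1, -0.1]
gripper_width: 0.002
finger_force: 0.0
```

Call:
move_arm(
  moves="0 0 -0.03 0 1; 0.02 0 -0.06 0 1; 0.05 0 -0.08 0 1; 0.09 0 -0.08 0 1; 0.13 0 -0.08 0 1; 0.17 0 -0.08 0 1; 0.2 0 -0.08 0 1; 0.2 0 -0.08 0 1; 0.2 0 -0.08 0 1; 0.2 0 -0.08 0 1",
)

```text
time: 27.8
eef_pos: [0.4415, 0.0832, 0.2836]
tool_rot: [0.429, 3.109, 0.129]
ft_force: [0.8, 0.4, 0.2]
gripper_width: -0.005
finger_force: 0.0
```

```bash
python3 - <<'E'
from h import *
st()
G={n:cv2.cvtColor(imaging.snapshot(n),cv2.COLOR_RGB2GRAY) for n in('scene','top')}
for n in G: cv2.imwrite(f'pics/{n}8.png',G[n])
for a in np.arange(-.1,.8,.1):
    P=lambda r,y,n:W(.537+r*np.cos(a)-n*np.sin(a),.207+y,.166+r*np.sin(a)+n*np.cos(a))
    print(a.round(1),[samp('scene',G['scene'],P(r,-.013,.007)) for r in(.04,.06,.07,.08,.09,.1,.105,.11,.115)],[samp('top',G['top'],P(r,-.01,.007)) for r in(.04,.06,.07,.08,.09,.1,.105,.11,.115)])
# rod: x' and z of right rod
for x in (.455,.46,.464,.468,.475,.49,.5,.52): print(x,[samp('scene',G['scene'],W(x,.184,z)) for z in np.arange(.147,.19,.003)])
for nm,im in G.items():
    old=cv2.imread(f'pics/{nm}0.png',0); 
    d=cv2.absdiff(old,im)>40; n,_,stt,c=cv2.connectedComponentsWithStats(d.astype(np.uint8))
    print(nm,[(stt[i,4],c[i].round()) for i in range(1,n) if stt[i,4]>25])
E
```

```text
t 27.8 box x,y,z 0.4025 0.1995 0.2836 F [0.8 0.4 0.2] w -0.004938169591257481
-0.1 [146, 121, 107, 88, 85, 69, 95, 100, 104] [220, 219, 219, 209, 207, 152, 116, 117, 114]
0.0 [187, 186, 186, 177, 140, 114, 92, 93, 102] [220, 219, 218, 208, 207, 135, 116, 115, 113]
0.1 [188, 187, 188, 186, 179, 141, 93, 92, 95] [220, 220, 219, 208, 207, 134, 116, 114, 113]
0.2 [188, 187, 185, 185, 175, 176, 127, 102, 103] [221, 220, 219, 210, 208, 148, 116, 116, 113]
0.3 [185, 185, 184, 160, 121, 111, 117, 106, 102] [221, 219, 219, 215, 207, 182, 117, 116, 114]
0.4 [182, 165, 116, 103, 103, 101, 101, 103, 101] [220, 219, 220, 218, 206, 203, 147, 116, 115]
0.5 [184, 106, 102, 101, 102, 102, 100, 101, 101] [221, 219, 219, 218, 207, 208, 201, 136, 116]
0.6 [179, 102, 102, 101, 100, 101, 100, 100, 99] [220, 221, 219, 219, 218, 207, 208, 203, 147]
0.7 [161, 102, 102, 101, 100, 100, 101, 101, 101] [220, 220, 220, 219, 220, 210, 205, 208, 206]
0.455 [101, 101, 99, 102, 101, 100, 99, 98, 98, 98, 95, 95, 100, 109, 114]
0.46 [93, 93, 97, 129, 156, 145, 122, 106, 99, 98, 100, 99, 97, 96, 95]
0.464 [68, 71, 97, 1
[... 970 characters left out ...]
58.])), (np.int32(5140), array([ 26., 397.])), (np.int32(6290), array([142., 438.])), (np.int32(362), array([ 30., 474.]))]
top [(np.int32(46), array([328., 229.])), (np.int32(38), array([336., 238.])), (np.int32(479), array([319., 257.])), (np.int32(154), array([338., 254.])), (np.int32(66), array([330., 282.])), (np.int32(82), array([303., 295.])), (np.int32(2601), array([319., 361.])), (np.int32(5497), array([438., 385.])), (np.int32(361), array([244., 401.])), (np.int32(1628), array([256., 432.])), (np.int32(2107), array([297., 419.])), (np.int32(6090), array([364., 458.])), (np.int32(302), array([296., 451.])), (np.int32(2864), array([532., 463.])), (np.int32(427), array([623., 473.]))]
```

```bash
python3 - <<'E'
from h import *
print(job.sign_off())
E
```

```text
the job is handed in; nothing more can be done
None
```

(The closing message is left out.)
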